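# Reset the board holder's rail and load the long carrier

### The job

Set up the board holder for the longer of the two board carriers: wind the handwheel anticlockwise (seen from above) to open the moving rail by one and a half turns of the screw, which is 18 mm; the wheel has free play, so count only the turning that really moves the rail, and let go of the handle. Then lay the longer carrier gently between the two rails, boards up, so that both ends rest flat on the ledges and it sits about midway along the rails. Leave the other things on the bench where they are.

Things in the scene. Friction and masses are not known exactly. Their poses are not given: they have to be found in the camera images.
- moving_rail (a joint): Travel of the holder's moving rail along the holder's +y, towards the handwheel, in m: 0 as it stands at the start, positive = wider. Driven by the handwheel's screw, 12 mm per turn of the screw; anticlockwise seen from above opens. Set right at 0.018. The screw is stiff (0.15 N m, about 3 N at the handle) and self-locking: the rail stays where it is left and cannot be pushed.
- wheel_axis (a point): Handwheel's centre: on its upright axis, in the rim's plane, 105 mm above the bench. Grey cast wheel, 124 mm across, 14 mm rim, three spokes, on a square gearbox at the holder's +y end. It is loose on the spindle: at the start it turns 63 to 132 degrees anticlockwise (it varies), almost freely, before the rail begins to move; on any reversal 132 degrees are lost again. Axes as slot.
- spindle_top (a point): Top of the steel spindle in the middle of the wheel's hub, 18 mm above the rim's plane; it turns only when the screw does. A short steel key on it (its x) points outwards into the opening of a raised C-shaped collar that turns with the wheel; the wheel drives the screw when an end of the C meets the key.
- handle_grip (a point): Centre of the grip on the wheel's upright revolving handle: a black round grip, 25 mm in diameter at most, 71 mm tall (from 41 mm below this point to 30 mm above), standing on the rim 55 mm from the wheel's axis. This point is 50 mm above the rim's plane, 155 mm above the bench. The grip spins freely on its own pin, so a hand that holds it need not turn with the wheel.
- slot (a point): Centre of the holder's slot for the carrier, level with the ledges, 50 mm above the bench. z up, y from the fixed rail to the moving rail and handwheel, x along the rails. Dark grey base plate, 130 x 325 mm, top 32 mm below this point. Between the rails are only the screw and two guide rods, within 25 mm of x = 0, their tops about 11 mm below this point.
- rail_stop (a point): Middle of the moving rail's upright stop face, level with its ledge; travels with it. Slot y = +64 mm at the start, +82 mm once set; the fixed rail's, its mirror image, is at y = -82 mm. Rails are dark grey, 80 mm long in x. Ledges reach 12 mm from the stop faces into the slot. A stop face rises 6 mm, then slopes outwards at 45 degrees (lead-in) to the rail's top, 14 mm above the ledge.
- long_carrier_mid (a point): Centre (half-way up) of the longer carrier: a flat, dark grey composite pallet, 160 mm long (its y), 60 mm wide (its x), 12 mm thick, with a row of four green boards up to 2 mm proud of its top; about 0.2 kg. Loose on the bench, boards up (its z); may be taken across its width. In place its centre is 6 mm above slot, its length along the slot's y, either way round.
- short_carrier_mid (a point): Centre (half-way up) of the shorter carrier, a bystander: the same make, 110 mm long (its y), 60 mm wide, 12 mm thick, with three green boards. Which of the two places each carrier lies in varies.
- tweezers: Bystander: steel tweezers, 130 mm long (its x), lying on the bench; origin under their middle.
- tape_roll: Bystander: flat roll of amber tape, 68 mm across, 19 mm high; origin under its centre.
- flux_bottle: Bystander: white plastic bottle, 44 mm across, 110 mm tall; origin under its centre.
- brush: Bystander: black brush, 160 mm long (its x), lying on the bench; origin under its middle.
- screwdriver: Bystander: screwdriver with black handle, 170 mm long (its x), lying on the bench; origin under its middle.
- parts_tray: Bystander: black compartment tray, 100 x 140 x 30 mm; origin under its centre.
Not all that is in view belongs to the job. Leave any brown or orange look-alike of the part that bears long_carrier_mid alone.

How it is judged:
By the outcome, as a careful person would: the job done as asked, in the order asked, and still so for the second after the job is handed in, with the robot touching nothing.
It also fails if it takes over 70 s, if anything falls off the work surface, if the arm or the gripper's body presses on something with over 40 N, if the wrist force passes 120 N, or if a joint passes its speed limit or range.

### The arm

A 6-joint arm with a two-finger parallel gripper is mounted at the origin on the work surface. World frame = base frame: x ahead of the robot, y to its left, z up, the work surface at z = 0. Lengths are in m, angles in rad, forces in N, time in s.
With the tool pointing down it reaches from about 0.4 to 0.825 m from the base axis. Payload 7 kg.
Tool frame: the origin (TCP) lies at the very end of the fingers, on their centre line; the grasp point (between the pads) lies 19 mm behind it (bot.hold_point_z is the distance from the TCP to the grasp point, in m); z points along the fingers, y is the direction in which the jaws open and shut (so a half turn about z gives the same grasp; the last joint's range is limited). The gripper opens to 85 mm and grips with 20 to 120 N. Pads are 22 mm wide; open, the fingers measure 114 mm over their backs; the gripper's body (76 mm by 85 mm) begins 54 mm behind the grasp point. The pads swing forward as they close: fully open they stand 13 mm farther back than shut.
Start: joints at [-0.826, 0.359, 0.012, 0, -1.224, -0.288], TCP at [0.298, -0.606, 0.231] pointing down, gripper open.
Joint ranges: [-3.07, 3.07], [-1.43, 2.12], [-1.02, 1.25], [-3.03, 1.67], [-3.05, -0], [-3.03, 3.03]. Speed limits (rad/s): [2.39, 2.39, 3.01, 3.14, 3.14, 3.14].

### API

Orientations are given as a rotation vector (axis times angle).
In Python, from workcell import bot, imaging gives the robot as it stands. The module is installed in compiled form; this text tells all that it offers.
- The arm moves only by the tool drive_tool, never from a script. Its argument "commands" is a list of rows, each an object of numbers: "ax", "ay", "az": the turn, a rotation vector about the tool's x, y, z in degrees; "dx", "dy", "dz": the shift along the tool's x, y, z in mm; "fingers": the opening, from 0 (shut) to 1 (fully open). In form: [{"ax": .., "ay": .., "az": .., "dx": .., "dy": .., "dz": .., "fingers": ..}, ...]. A call has 1 to 10 rows; each row shifts and turns the commanded pose from where the row before left it, along the tool's axes as they then stand; what a row does not reach is not made up. A row lasts 1/8 s, in which the tool goes at most 62.5 mm and 10.7 degrees, less where a joint would pass 70% of its speed; a pose out of reach is approached as far as the arm can. A call with a gripper value outside its range is refused whole. The fingers move at their own pace and stop on an object; the grip force is fixed at half the most. Time passes only in rows, so rows that do not move let the fingers close. It gives the time, the measured TCP pose, the force and the opening at its end, in the units of the state.
- bot.read_state(): the state, without advancing time (a new reading comes with each control period).
- imaging.grab_frame(name): name is "side" or "top" or "wrist"; returns a dict with "image" (400x640x3 uint8, red, green, blue), "depth" (400x640 float32, m along the optical axis (not along the pixel's ray), 0 where there is no reading), "fovy" (degrees; the focal length in pixels is half the picture's height over the tangent of half this angle, whatever the lens; pixels are square), "cx", "cy" (the principal point, pixels), "R" (3x3) and "t" (3): a world point X has camera coordinates R X + t; the wrist camera has in their place "T_tool_cam" (4x4, takes a point from camera to tool coordinates, whose origin is the TCP and whose axes are the flange's). Camera axes: x right, y down, z forward; pixel columns grow to the right and rows downward; lengths in m; the calibration is good to about 2 mm. A picture is of the moment at which its call begins: read the wrist's pose just before it.
- bot.sign_off(): hands the job in, once; it reports no verdict.
The state is a dict: "t": time; "joints": joint angles; "joint_velocities": joint speeds; "joint_torque": joint torques, N m; "tcp_pos": TCP position; "tool_rot": TCP orientation; "ft_force": force on the tool from outside, world axes, zero at the start; "torque": the same for the moment, N m; "finger_gap": finger opening in m.
Only numpy, scipy, OpenCV 4.12 (cv2) and the standard library are available. Lean on these libraries where they do the work, as an engineer would, in place of code of your own. Each camera call takes 0.05 s, during which the arm holds its last target. There are 200 camera calls.

## Working session

There is one attempt and no reset: what is moved stays moved. The work goes in short steps, Python scripts to look and compute and a tool call to move; the robot and the scene stay as the last step left them, time stands still between calls to the robot, and variables do not carry over. Pictures are saved under pics/ and viewed, about 8 in all and at most 12, crops included, and the job is handed in when it is done.

Besides the shell and the picture viewer there is one more tool, called after ">>>" in YAML: its name, and indented under it one key for each argument. drive_tool: Moves the arm, as the interface text tells. Its arguments: {"type":"object","properties":{"commands":{"type":"array"}},"required":["commands"]}

```bash
mkdir -p pics
cat > h.py <<'E'
import numpy as np, cv2
from workcell import bot, imaging
from scipy.spatial.transform import Rotation as Ro
def grab(name):
    s=bot.read_state(); f=imaging.grab_frame(name)
    if name=="wrist":
        T=np.array(f["T_tool_cam"]); Rw=Ro.from_rotvec(s["tool_rot"]).as_matrix()
        M=np.eye(4); M[:3,:3]=Rw; M[:3,3]=s["tcp_pos"]; f["W"]=M@T
    else:
        M=np.eye(4); R=np.array(f["R"]); M[:3,:3]=R.T; M[:3,3]=-R.T@np.array(f["t"]); f["W"]=M
    return f
def cloud(f):
    d=f["depth"]; h,w=d.shape; F=h/2/np.tan(np.radians(f["fovy"])/2)
    u,v=np.meshgrid(np.arange(w),np.arange(h))
    P=np.stack([(u-f["cx"])/F*d,(v-f["cy"])/F*d,d],-1)
    X=P@f["W"][:3,:3].T+f["W"][:3,3]; X[d==0]=np.nan
    return X
def onplane(f,u,v,z):
    F=f["depth"].shape[0]/2/np.tan(np.radians(f["fovy"])/2)
    r=f["W"][:3,:3]@np.array([(u-f["cx"])/F,(v-f["cy"])/F,1]); o=f["W"][:3,3]
    return o+r*(z-o[2])/r[2]
def save(f,n): cv2.imwrite("pics/"+n,cv2.cvtColor(f["image"],cv2.COLOR_RGB2BGR))
E
python3 - <<'E'
from h import *
import pickle
for n in("top","side"):
    f=grab(n); save(f,n+"0.png"); pickle.dump(f,open(n+"0.pkl","wb")); print(n,f["fovy"],f["W"].round(3).tolist())
s=bot.read_state(); print(s)
E
```

```text
top 57.465602633727826 [[0.019, -0.99, 0.138, 0.363], [-1.0, -0.021, -0.017, 0.048], [0.02, -0.138, -0.99, 1.013], [0.0, 0.0, 0.0, 1.0]]
side 44.417397259284854 [[-0.764, -0.407, 0.501, -0.207], [-0.645, 0.474, -0.599, 0.898], [0.006, -0.781, -0.625, 1.007], [0.0, 0.0, 0.0, 1.0]]
{'t': 0.1, 'joints': array([-8.25893785e-01,  3.59337488e-01,  1.11472484e-02, -2.95344162e-04,
       -1.22409256e+00, -2.88091983e-01]), 'joint_velocities': array([ 2.31075208e-06, -1.65879908e-03,  2.65457483e-03,  1.64566514e-03,
       -2.10471660e-04,  4.61175382e-04]), 'joint_torque': array([-3.64166845e-03, -5.84762371e+01,  2.94106668e+01,  6.95466891e+00,
       -3.23628228e-03, -1.76378336e-05]), 'tcp_pos': array([ 0.29751313, -0.60541992,  0.23044396]), 'tool_rot': array([ 7.11068012e-01, -3.05955663e+00, -2.24542757e-03]), 'ft_force': array([-0.15304875, -0.22585102, -0.13735565]), 'torque': array([ 0.04956157, -0.00055095,  0.01405048]), 'finger_gap': 0.08538060440134354}
```

View pics/top0.png

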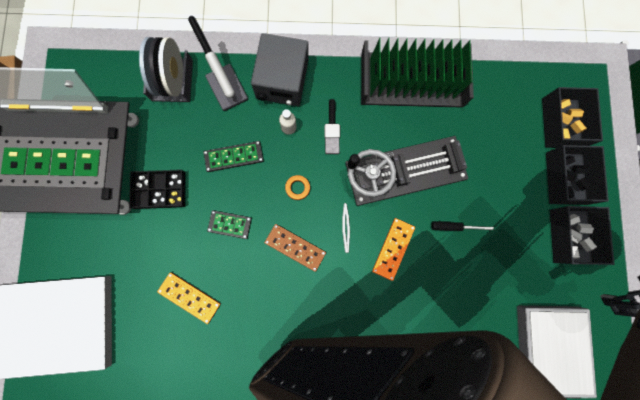

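View pics/side0.png

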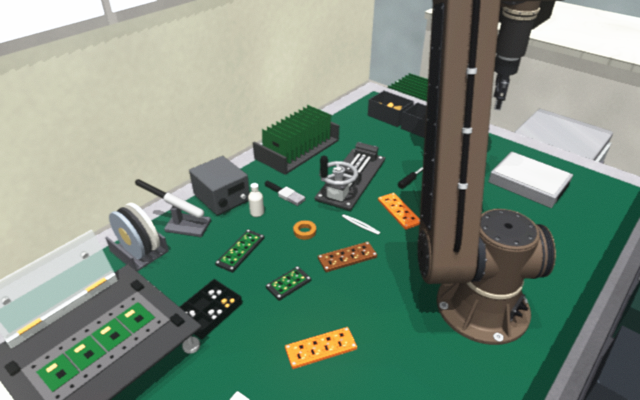

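The top view shows the holder: wheel around (372,172), black handle at about (353,160), and fixed rail at (456,158). The longer four-board carrier is at (233,155) and the short one at (230,223). The orange and brown look-alikes lie lower in the picture. I'll measure these from depth.

Run:
```python
from h import *
import pickle
f=pickle.load(open("top0.pkl","rb")); X=cloud(f); im=f["image"].astype(int)
def sub(u0,u1,v0,v1):
    m=np.zeros(X.shape[:2],bool); m[v0:v1,u0:u1]=1; return m
bench=X[280:300,120:250,2]; print("bench z",np.nanmedian(bench), np.nanmedian(X[120:135,200:270,2]))
def rect(m,n):
    P=X[m][:,:2].astype(np.float32); c,s,a=cv2.minAreaRect(P); b=cv2.boxPoints((c,s,a)); e=[b[1]-b[0],b[2]-b[1]]; L=max(e,key=np.linalg.norm)
    print(n,len(P),"c",np.round(c,4),"size",np.round(s,4),"long dir deg",np.degrees(np.arctan2(L[1],L[0])).round(2),"z",np.nanmedian(X[m][:,2]).round(4))
def big(m):
    n,l,st,_=cv2.connectedComponentsWithStats(m.astype(np.uint8)); return l==1+np.argmax(st[1:,4])
zc=X[...,2]
rect(big(sub(195,270,135,178)&(zc>.006)&(zc<.03)),"long")
rect(big(sub(200,260,200,245)&(zc>.006)&(zc<.03)),"short")
rect(big(sub(335,475,125,215)&(zc>.008)),"holder all")
rect(big(sub(335,475,125,215)&(zc>.008)&(zc<.03)),"base")
m=sub(335,475,125,215)&(zc>.095)&(zc<.115)
P=X[m]; (c,r)=cv2.minEnclosingCircle(P[:,:2].astype(np.float32)); print("rim",len(P),c,r)
A=np.c_[2*P[:,:2],np.ones(len(P))]
h=sub(335,475,125,215)&(zc>.15); print("grip",h.sum(),np.nanmedian(X[h],0),np.nanmax(X[h],0),np.nanmin(X[h],0))
r=sub(380,475,125,215)&(zc>.055)&(zc<.075); 
P=X[r]; print("rails",len(P))
n,l,st,ce=cv2.connectedComponentsWithStats(r.astype(np.uint8))
for i in range(1,n):
    if st[i,4]>20: rect(l==i,"rail%d"%i)
```

```text
bench z 0.001618762826687492 0.0010137156197527197
long 1208 c [0.6265 0.2681] size [0.0616 0.1599] long dir deg -77.53 z 0.0127
short 894 c [0.4342 0.2705] size [0.1132 0.06  ] long dir deg 80.19 z 0.0124
holder all 5461 c [ 0.5944 -0.212 ] size [0.1308 0.3412] long dir deg -75.17 z 0.0336
base 1333 c [ 0.5597 -0.229 ] size [0.0554 0.3247] long dir deg -75.47 z 0.0184
rim 839 (0.5661986470222473, -0.10634554922580719) 0.06249137222766876
grip 107 [ 0.57906903 -0.05148887  0.18334057] [ 0.59154338 -0.04178035  0.1882735 ] [ 0.57043413 -0.06415634  0.15184366]
rails 517
rail1 264 c [ 0.6306 -0.3502] size [0.0807 0.0226] long dir deg 16.02 z 0.0631
rail2 221 c [ 0.5883 -0.1891] size [0.0799 0.0212] long dir deg 14.56 z 0.0635
rail3 32 c [ 0.5581 -0.1377] size [0.0304 0.0082] long dir deg 0.03 z 0.071
```

```bash
cat >> h.py <<'E'
def delta(xyz,yaw_y):
    "rotation then shift (mm, tool axes after the turn) to bring tool to xyz, pointing down, tool y at world yaw"
    s=bot.read_state(); R=Ro.from_rotvec(s["tool_rot"]).as_matrix()
    a=np.radians(yaw_y); y=np.array([np.cos(a),np.sin(a),0]); z=np.array([0,0,-1.]); T=np.c_[np.cross(y,z),y,z]
    return np.degrees(Ro.from_matrix(R.T@T).as_rotvec()).round(2), (T.T@(np.array(xyz)-s["tcp_pos"])*1000).round(1), (R.T@(np.array(xyz)-s["tcp_pos"])*1000).round(1)
E
python3 - <<'E'
from h import *
f=imaging.grab_frame("wrist"); print(np.round(f["T_tool_cam"],3), f["fovy"])
print(delta((.58,-.15,.36),194.8))
E
```

```text
[[ 0.001 -0.956 -0.292  0.075]
 [ 1.     0.001  0.001  0.   ]
 [-0.    -0.292  0.956 -0.142]
 [ 0.     0.     0.     1.   ]] 63.61288360912201
(array([ 7.000e-02,  4.000e-02, -7.863e+01]), array([-368.2, -389.5, -129.4]), array([-454.4,  284.4, -129.1]))
```

>>> drive_tool:
  commands:
    - {"dx":-30,"dy":19,"dz":-20}
    - {"dx":-45,"dy":28,"dz":-16}
    - {"dx":-48,"dy":30,"dz":-13}
    - {"dx":-48,"dy":30,"dz":-13}
    - {"dx":-48,"dy":30,"dz":-13}
    - {"dx":-48,"dy":30,"dz":-13}
    - {"dx":-48,"dy":30,"dz":-13}
    - {"dx":-48,"dy":30,"dz":-13}
    - {"dx":-48,"dy":30,"dz":-13}
    - {"dx":-43,"dy":27,"dz":-2}

```text
invalid input
```

>>> drive_tool:
  commands:
    - {"az":-10}
    - {"az":-10}
    - {"az":-10}
    - {"az":-10}
    - {"az":-10}
    - {"az":-10}
    - {"az":-10}
    - {"az":-8.6}
    - {}

```text
invalid input
```

Run:
```python
from h import *
import pickle
f=grab("wrist"); save(f,"w1.png"); pickle.dump(f,open("w1.pkl","wb"))
s=bot.read_state(); print(s["t"],s["tcp_pos"],s["joints"].round(3)); print(delta((.58,-.15,.36),194.8))
```

```text
0.2 [ 0.29756813 -0.60556474  0.23075214] [-0.826  0.359  0.011 -0.    -1.224 -0.288]
(array([ 5.000e-02,  3.000e-02, -7.863e+01]), array([-368.3, -389.4, -129.2]), array([-454.4,  284.4, -129. ]))
```

View pics/w1.png

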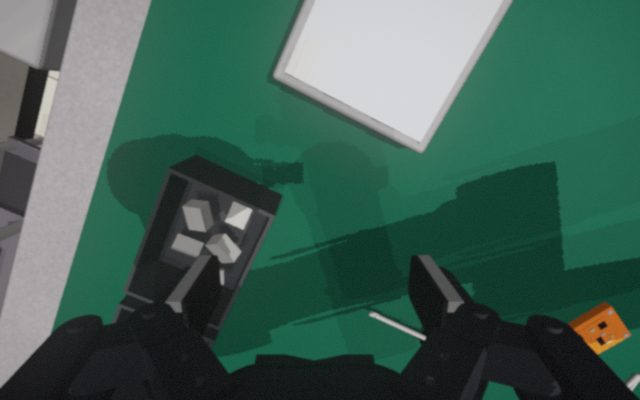

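The picture shows the bin and white box with the fingers over the lower part, and nothing useful. The moves were refused because every key seems to be required.

>>> drive_tool:
  commands:
    - {"ax":0,"ay":0,"az":0,"dx":-30,"dy":19,"dz":-20,"fingers":1}
    - {"ax":0,"ay":0,"az":0,"dx":-47,"dy":33,"dz":-16,"fingers":1}
    - {"ax":0,"ay":0,"az":0,"dx":-47,"dy":35,"dz":-13,"fingers":1}
    - {"ax":0,"ay":0,"az":0,"dx":-47,"dy":35,"dz":-13,"fingers":1}
    - {"ax":0,"ay":0,"az":0,"dx":-47,"dy":35,"dz":-13,"fingers":1}
    - {"ax":0,"ay":0,"az":0,"dx":-47,"dy":35,"dz":-13,"fingers":1}
    - {"ax":0,"ay":0,"az":0,"dx":-47,"dy":35,"dz":-13,"fingers":1}
    - {"ax":0,"ay":0,"az":0,"dx":-47,"dy":35,"dz":-13,"fingers":1}
    - {"ax":0,"ay":0,"az":0,"dx":-47,"dy":35,"dz":-13,"fingers":1}
    - {"ax":0,"ay":0,"az":0,"dx":-47,"dy":35,"dz":-2,"fingers":1}

```text
t: 1.45
tcp_pos: [0.5587, -0.1062, 0.3616]
tool_rot: [-0.711, 3.058, -0.001]
ft_force: [0.9, -0.4, 0.4]
finger_gap: 0.0852
```

>>> drive_tool:
  commands:
    - {"ax":0,"ay":0,"az":-10,"dx":0,"dy":0,"dz":0,"fingers":1}
    - {"ax":0,"ay":0,"az":-10,"dx":0,"dy":0,"dz":0,"fingers":1}
    - {"ax":0,"ay":0,"az":-10,"dx":0,"dy":0,"dz":0,"fingers":1}
    - {"ax":0,"ay":0,"az":-10,"dx":0,"dy":0,"dz":0,"fingers":1}
    - {"ax":0,"ay":0,"az":-10,"dx":0,"dy":0,"dz":0,"fingers":1}
    - {"ax":0,"ay":0,"az":-10,"dx":0,"dy":0,"dz":0,"fingers":1}
    - {"ax":0,"ay":0,"az":-10,"dx":0,"dy":0,"dz":0,"fingers":1}
    - {"ax":0,"ay":0,"az":-8.6,"dx":0,"dy":0,"dz":0,"fingers":1}
    - {"ax":0,"ay":0,"az":0,"dx":0,"dy":0,"dz":0,"fingers":1}

```text
t: 2.58
tcp_pos: [0.5577, -0.108, 0.3602]
tool_rot: [2.487, -1.919, -0.0]
ft_force: [0.3, 0.1, 0.6]
finger_gap: 0.0853
```

Run:
```python
from h import *
import pickle
f=grab("wrist"); save(f,"w2.png"); pickle.dump(f,open("w2.pkl","wb"))
s=bot.read_state(); print(s["t"],s["tcp_pos"],s["joints"].round(3)); print(delta((.561,-.087,.36),194.8))
```

```text
2.625 [ 0.55771932 -0.10797204  0.36019634] [ 0.153  0.126 -0.009 -0.    -1.437  0.102]
(array([ 0.01,  0.01, -0.21]), array([-19.4,  -8.5,   0.2]), array([-19.5,  -8.5,   0.2]))
```

View pics/w2.png

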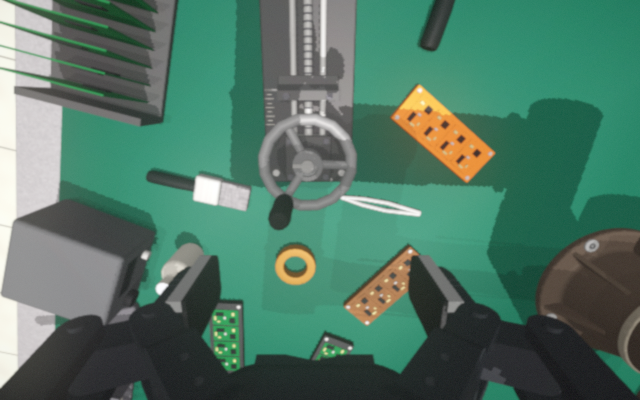

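The wheel is at about (307,163), the grip at (281,210), and the moving rail near (305,85). Next I'll fit the rim and grip and zoom on the hub.

```bash
cat >> h.py <<'E'
from scipy.optimize import least_squares
def fitc(P,r=None):
    g=lambda p:np.hypot(P[:,0]-p[0],P[:,1]-p[1])-(p[2] if r is None else r)
    q=least_squares(g,[*np.median(P[:,:2],0),r or .05],loss="soft_l1",f_scale=.002); return q.x
def wheel(f):
    "rim centre & grip axis"
    X=cloud(f); z=X[...,2]; d=np.hypot(X[...,0]-.566,X[...,1]+.106)
    m=(z>.103)&(z<.12)&(d>.05)&(d<.07); P=X[m]
    g=X[(z>.125)&(z<.2)&(d>.03)&(d<.08)]
    G=g[g[:,2]>.178]
    return P,g,G
E
python3 - <<'E'
from h import *
import pickle
f=pickle.load(open("w2.pkl","rb")); P,g,G=wheel(f)
print("rim",len(P),fitc(P),P[:,2].mean()); 
print("grip",len(g),"top",len(G),G.mean(0),(G.max(0)+G.min(0))/2,G.max(0)-G.min(0))
print("side pts fit r=.0125:",fitc(g[g[:,2]<.178],.0125))
X=cloud(f); print("bench",np.nanmedian(X[215:235,420:500,2]))
F=200/np.tan(np.radians(f["fovy"])/2); print("F",F)
c=cv2.resize(f["image"][105:225,240:370],None,fx=5,fy=5,interpolation=cv2.INTER_CUBIC)
cv2.imwrite("pics/c2.png",c[...,::-1])
E
```

```text
rim 2284 [ 0.56542723 -0.10595465  0.0552099 ] 0.11048174191373687
grip 669 top 347 [ 0.58133658 -0.05376318  0.18352407] [ 0.58105794 -0.05284836  0.18220629] [0.02320326 0.02193566 0.00838129]
side pts fit r=.0125: [ 0.58133907 -0.05120178  0.0125    ]
bench 0.000618065139902868
F 322.48601497398016
```

View pics/c2.png

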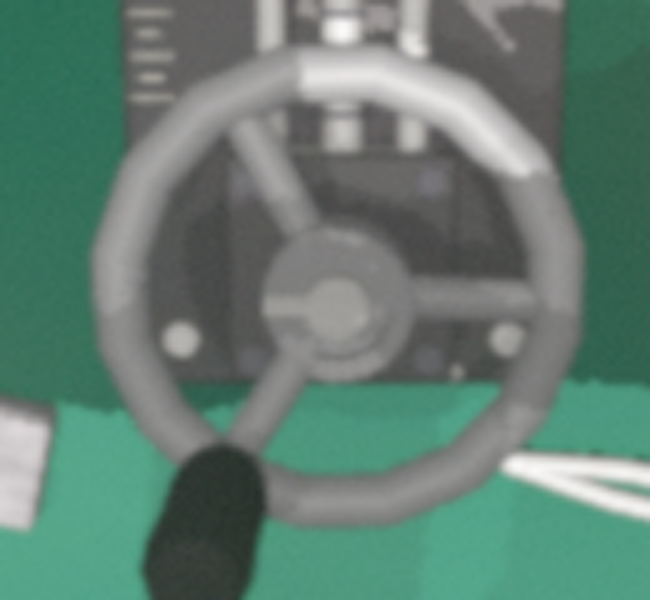

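Around the hub at (340,310 in the crop), the steel key points left, which is slot +x. The grip top is at (200,560). The rim and grip fits agree with the given sizes (radius 55 mm, grip top 0.184), so I'm going to the grip.

Run:
```python
from h import *
print(delta((.5813,-.053,.136),194.8))
```

```text
(array([ 0.01,  0.01, -0.21]), array([-47.1, -36.8, 224.2]), array([-47.2, -36.7, 224.2]))
```

>>> drive_tool:
  commands:
    - {"ax":0,"ay":0,"az":-0.2,"dx":-24,"dy":-18,"dz":0,"fingers":1}
    - {"ax":0,"ay":0,"az":0,"dx":-23,"dy":-19,"dz":20,"fingers":1}
    - {"ax":0,"ay":0,"az":0,"dx":0,"dy":0,"dz":50,"fingers":1}
    - {"ax":0,"ay":0,"az":0,"dx":0,"dy":0,"dz":50,"fingers":1}
    - {"ax":0,"ay":0,"az":0,"dx":0,"dy":0,"dz":40,"fingers":1}
    - {"ax":0,"ay":0,"az":0,"dx":0,"dy":0,"dz":40,"fingers":1}
    - {"ax":0,"ay":0,"az":0,"dx":0,"dy":0,"dz":24,"fingers":1}
    - {"ax":0,"ay":0,"az":0,"dx":0,"dy":0,"dz":0,"fingers":1}

```text
t: 3.62
tcp_pos: [0.5803, -0.0533, 0.1345]
tool_rot: [2.487, -1.915, -0.004]
ft_force: [-0.7, 0.3, 1.4]
finger_gap: 0.0852
```

>>> drive_tool:
  commands:
    - {"ax":0,"ay":0,"az":0,"dx":0,"dy":0,"dz":0,"fingers":0.4}
    - {"ax":0,"ay":0,"az":0,"dx":0,"dy":0,"dz":0,"fingers":0.3}
    - {"ax":0,"ay":0,"az":0,"dx":0,"dy":0,"dz":0,"fingers":0}
    - {"ax":0,"ay":0,"az":0,"dx":0,"dy":0,"dz":0,"fingers":0}
    - {"ax":0,"ay":0,"az":0,"dx":0,"dy":0,"dz":0,"fingers":0}
    - {"ax":0,"ay":0,"az":0,"dx":0,"dy":0,"dz":0,"fingers":0}

```text
t: 4.38
tcp_pos: [0.5822, -0.0529, 0.1371]
tool_rot: [-2.491, 1.912, -0.002]
ft_force: [-0.7, 2.5, 6.1]
finger_gap: 0.0238
```

Run:
```python
from h import *
s=bot.read_state(); print(s["t"],s["tcp_pos"],s["ft_force"],s["finger_gap"])
p=s["tcp_pos"]-np.array([.5654,-.106,0]); print(np.hypot(*p[:2]),np.degrees(np.arctan2(p[1],p[0])), delta((.5813,-.053,.136),194.8))
```

```text
4.375 [ 0.5822173  -0.05290894  0.13710708] [-0.68283881  2.4598757   6.05201441] 0.023768240041579708
0.05569095488015196 72.42371130342795 (array([-0.09, -0.02,  0.19]), array([-0.1,  0.9,  1.1]), array([-0.1,  0.9,  1.1]))
```

Run:
```python
import numpy as np
ps=np.radians(np.arange(-32,-32+361,10)); q=np.round(np.c_[-55.2*np.cos(ps),55.2*np.sin(ps)],1)
for a,d in zip(np.arange(-32,400,10),np.diff(q,axis=0)): print(a,"->",a+10,d.round(1))
```

```text
-32 -> -22 [-4.4  8.6]
-22 -> -12 [-2.8  9.2]
-12 -> -2 [-1.2  9.6]
-2 -> 8 [0.5 9.6]
8 -> 18 [2.2 9.4]
18 -> 28 [3.8 8.8]
28 -> 38 [5.2 8.1]
38 -> 48 [6.6 7. ]
48 -> 58 [7.6 5.8]
58 -> 68 [8.6 4.4]
68 -> 78 [9.2 2.8]
78 -> 88 [9.6 1.2]
88 -> 98 [ 9.6 -0.5]
98 -> 108 [ 9.4 -2.2]
108 -> 118 [ 8.8 -3.8]
118 -> 128 [ 8.1 -5.2]
128 -> 138 [ 7.  -6.6]
138 -> 148 [ 5.8 -7.6]
148 -> 158 [ 4.4 -8.6]
158 -> 168 [ 2.8 -9.2]
168 -> 178 [ 1.2 -9.6]
178 -> 188 [-0.5 -9.6]
188 -> 198 [-2.2 -9.4]
198 -> 208 [-3.8 -8.8]
208 -> 218 [-5.2 -8.1]
218 -> 228 [-6.6 -7. ]
228 -> 238 [-7.6 -5.8]
238 -> 248 [-8.6 -4.4]
248 -> 258 [-9.2 -2.8]
258 -> 268 [-9.6 -1.2]
268 -> 278 [-9.6  0.5]
278 -> 288 [-9.4  2.2]
288 -> 298 [-8.8  3.8]
298 -> 308 [-8.1  5.2]
308 -> 318 [-7.   6.6]
318 -> 328 [-5.8  7.6]
```

>>> drive_tool:
  commands:
    - {"ax":0,"ay":0,"az":0,"dx":-4.4,"dy":8.6,"dz":0,"fingers":0}
    - {"ax":0,"ay":0,"az":0,"dx":-2.8,"dy":9.2,"dz":0,"fingers":0}
    - {"ax":0,"ay":0,"az":0,"dx":-1.2,"dy":9.6,"dz":0,"fingers":0}
    - {"ax":0,"ay":0,"az":0,"dx":0.5,"dy":9.6,"dz":0,"fingers":0}
    - {"ax":0,"ay":0,"az":0,"dx":2.2,"dy":9.4,"dz":0,"fingers":0}

```text
t: 5.0
tcp_pos: [0.5355, -0.0596, 0.137]
tool_rot: [-2.492, 1.912, -0.002]
ft_force: [1.4, -0.6, 5.5]
finger_gap: 0.0235
```

>>> drive_tool:
  commands:
    - {"ax":0,"ay":0,"az":0,"dx":0,"dy":0,"dz":0,"fingers":0}

```text
t: 5.12
tcp_pos: [0.5351, -0.0599, 0.1369]
tool_rot: [-2.492, 1.913, -0.001]
ft_force: [-0.8, 0.7, 5.7]
finger_gap: 0.0241
```

```bash
cat >> h.py <<'E'
def st(c=(.5654,-.106)):
    s=bot.read_state(); p=s["tcp_pos"][:2]-np.array(c); R=Ro.from_rotvec(s["tool_rot"]).as_matrix()
    th=np.arctan2(p[1],p[0]); F=s["ft_force"]; er=np.array([np.cos(th),np.sin(th)]); et=np.array([-er[1],er[0]])
    print("t",s["t"].__round__(2),"tcp",s["tcp_pos"].round(4),"r %.4f psi %.1f"%(np.hypot(*p),(np.degrees(th)-104.8)%360),"Frad %.1f Ftan %.1f Fz %.1f"%(F[:2]@er,F[:2]@et,F[2]),"gap",round(s["finger_gap"],4),"yaw",np.degrees(np.arctan2(R[1,1],R[0,1])).round(1)%360)
E
python3 -c "
from h import *
st()"
```

```text
t 5.12 tcp [ 0.5351 -0.0599  0.1369] r 0.0551 psi 18.5 Frad 1.1 Ftan 0.3 Fz 5.7 gap 0.0241 yaw 195.0
```

>>> drive_tool:
  commands:
    - {"ax":0,"ay":0,"az":0,"dx":3.8,"dy":8.8,"dz":0,"fingers":0}

```text
t: 5.25
tcp_pos: [0.5284, -0.0652, 0.1369]
tool_rot: [-2.492, 1.912, -0.001]
ft_force: [0.9, -0.1, 6.5]
finger_gap: 0.0237
```

>>> drive_tool:
  commands:
    - {"ax":0,"ay":0,"az":0,"dx":5.2,"dy":8.1,"dz":0,"fingers":0}

```text
t: 5.38
tcp_pos: [0.5218, -0.0726, 0.1369]
tool_rot: [-2.492, 1.912, -0.002]
ft_force: [0.7, -1.3, 5.8]
finger_gap: 0.0235
```

>>> drive_tool:
  commands:
    - {"ax":0,"ay":0,"az":0,"dx":6.6,"dy":7.0,"dz":0,"fingers":0}

```text
t: 5.5
tcp_pos: [0.5169, -0.0806, 0.137]
tool_rot: [-2.491, 1.912, -0.002]
ft_force: [0.9, 1.8, 5.4]
finger_gap: 0.0236
```

>>> drive_tool:
  commands:
    - {"ax":0,"ay":0,"az":0,"dx":7.6,"dy":5.8,"dz":0,"fingers":0}

```text
t: 5.62
tcp_pos: [0.5133, -0.0894, 0.137]
tool_rot: [-2.491, 1.912, -0.002]
ft_force: [0.8, 2.3, 5.7]
finger_gap: 0.0242
```

>>> drive_tool:
  commands:
    - {"ax":0,"ay":0,"az":0,"dx":8.6,"dy":4.4,"dz":0,"fingers":0}

```text
t: 5.75
tcp_pos: [0.5113, -0.0989, 0.137]
tool_rot: [-2.491, 1.912, -0.002]
ft_force: [0.9, 3.2, 5.4]
finger_gap: 0.0235
```

>>> drive_tool:
  commands:
    - {"ax":0,"ay":0,"az":0,"dx":9.2,"dy":2.8,"dz":0,"fingers":0}

```text
t: 5.88
tcp_pos: [0.511, -0.1086, 0.137]
tool_rot: [-2.491, 1.912, -0.002]
ft_force: [0.5, 3.3, 5.8]
finger_gap: 0.0234
```

>>> drive_tool:
  commands:
    - {"ax":0,"ay":0,"az":0,"dx":9.6,"dy":1.2,"dz":0,"fingers":0}

```text
t: 6.0
tcp_pos: [0.5123, -0.1182, 0.137]
tool_rot: [-2.491, 1.912, -0.002]
ft_force: [0.6, 3.3, 6.9]
finger_gap: 0.0237
```

>>> drive_tool:
  commands:
    - {"ax":0,"ay":0,"az":0,"dx":9.6,"dy":-0.5,"dz":0,"fingers":0}

```text
t: 6.12
tcp_pos: [0.5153, -0.1274, 0.137]
tool_rot: [-2.491, 1.912, -0.002]
ft_force: [0.4, 2.9, 5.9]
finger_gap: 0.0235
```

>>> drive_tool:
  commands:
    - {"ax":0,"ay":0,"az":0,"dx":9.4,"dy":-2.2,"dz":0,"fingers":0}

```text
t: 6.25
tcp_pos: [0.5199, -0.1359, 0.137]
tool_rot: [-2.491, 1.912, -0.002]
ft_force: [-0.0, 4.0, 6.4]
finger_gap: 0.0235
```

```bash
python3 -c "
from h import *
st()"
```

```text
t 6.25 tcp [ 0.5199 -0.1359  0.137 ] r 0.0545 psi 108.5 Frad -2.2 Ftan -3.4 Fz 6.4 gap 0.0235 yaw 195.0
```

>>> drive_tool:
  commands:
    - {"ax":0,"ay":0,"az":0,"dx":8.8,"dy":-3.8,"dz":0,"fingers":0}
    - {"ax":0,"ay":0,"az":0,"dx":8.1,"dy":-5.2,"dz":0,"fingers":0}
    - {"ax":0,"ay":0,"az":0,"dx":7.0,"dy":-6.6,"dz":0,"fingers":0}
    - {"ax":0,"ay":0,"az":0,"dx":5.8,"dy":-7.6,"dz":0,"fingers":0}
    - {"ax":0,"ay":0,"az":0,"dx":4.4,"dy":-8.6,"dz":0,"fingers":0}
    - {"ax":0,"ay":0,"az":0,"dx":2.8,"dy":-9.2,"dz":0,"fingers":0}
    - {"ax":0,"ay":0,"az":0,"dx":1.2,"dy":-9.6,"dz":0,"fingers":0}
    - {"ax":0,"ay":0,"az":0,"dx":-0.5,"dy":-9.6,"dz":0,"fingers":0}
    - {"ax":0,"ay":0,"az":0,"dx":-2.2,"dy":-9.4,"dz":0,"fingers":0}
    - {"ax":0,"ay":0,"az":0,"dx":-3.8,"dy":-8.8,"dz":0,"fingers":0}

```text
t: 7.5
tcp_pos: [0.603, -0.1468, 0.1371]
tool_rot: [2.491, -1.913, 0.0]
ft_force: [-2.6, -0.9, 9.6]
finger_gap: 0.0233
```

```bash
python3 -c "
from h import *
st()"
```

```text
t 7.5 tcp [ 0.603  -0.1468  0.1371] r 0.0555 psi 207.9 Frad -1.1 Ftan -2.5 Fz 9.6 gap 0.0233 yaw 195.0
```

>>> drive_tool:
  commands:
    - {"ax":0,"ay":0,"az":0,"dx":-5.2,"dy":-8.1,"dz":0,"fingers":0}
    - {"ax":0,"ay":0,"az":0,"dx":-6.6,"dy":-7.0,"dz":0,"fingers":0}
    - {"ax":0,"ay":0,"az":0,"dx":-7.6,"dy":-5.8,"dz":0,"fingers":0}
    - {"ax":0,"ay":0,"az":0,"dx":-8.6,"dy":-4.4,"dz":0,"fingers":0}
    - {"ax":0,"ay":0,"az":0,"dx":-9.2,"dy":-2.8,"dz":0,"fingers":0}
    - {"ax":0,"ay":0,"az":0,"dx":-9.6,"dy":-1.2,"dz":0,"fingers":0}
    - {"ax":0,"ay":0,"az":0,"dx":-9.6,"dy":0.5,"dz":0,"fingers":0}
    - {"ax":0,"ay":0,"az":0,"dx":-9.4,"dy":2.2,"dz":0,"fingers":0}
    - {"ax":0,"ay":0,"az":0,"dx":-8.8,"dy":3.8,"dz":0,"fingers":0}
    - {"ax":0,"ay":0,"az":0,"dx":-8.1,"dy":5.2,"dz":0,"fingers":0}

```text
t: 8.75
tcp_pos: [0.5998, -0.0619, 0.1372]
tool_rot: [-2.492, 1.912, -0.004]
ft_force: [1.8, -3.0, 4.9]
finger_gap: 0.0236
```

>>> drive_tool:
  commands:
    - {"ax":0,"ay":0,"az":0,"dx":-7.0,"dy":6.6,"dz":0,"fingers":0}
    - {"ax":0,"ay":0,"az":0,"dx":-5.8,"dy":7.6,"dz":0,"fingers":0}
    - {"ax":0,"ay":0,"az":0,"dx":-4.4,"dy":8.6,"dz":0,"fingers":0}
    - {"ax":0,"ay":0,"az":0,"dx":-2.8,"dy":9.2,"dz":0,"fingers":0}
    - {"ax":0,"ay":0,"az":0,"dx":-1.2,"dy":9.6,"dz":0,"fingers":0}
    - {"ax":0,"ay":0,"az":0,"dx":0.5,"dy":9.6,"dz":0,"fingers":0}
    - {"ax":0,"ay":0,"az":0,"dx":2.2,"dy":9.4,"dz":0,"fingers":0}

```text
t: 9.62
tcp_pos: [0.536, -0.0592, 0.1369]
tool_rot: [-2.491, 1.911, -0.002]
ft_force: [2.6, 0.6, 4.1]
finger_gap: 0.0238
```

```bash
python3 -c "
from h import *
st()
f=grab('wrist'); c=f['image'][:260,180:500]; cv2.imwrite('pics/m1.png',cv2.resize(c,None,fx=2.3,fy=2.3,interpolation=cv2.INTER_CUBIC)[...,::-1])"
```

```text
t 9.62 tcp [ 0.536  -0.0592  0.1369] r 0.0553 psi 17.4 Frad -0.9 Ftan -2.5 Fz 4.1 gap 0.0238 yaw 195.0
```

View pics/m1.png

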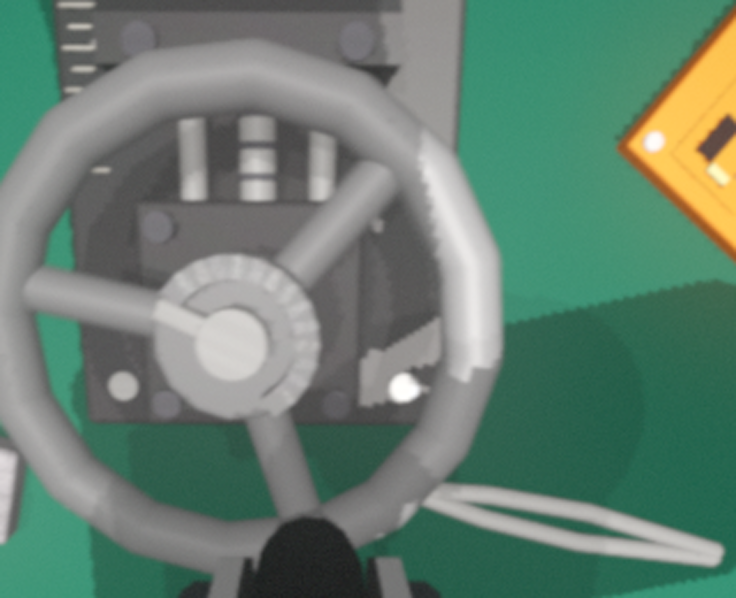

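The key, from hub (232,345) to tip (165,312), is about 26° short of one full turn, so the screw has turned about 334°. That matches the engagement at ψ≈43° felt in the force. The target is ψ≈583.5°.

>>> drive_tool:
  commands:
    - {"ax":0,"ay":0,"az":0,"dx":3.8,"dy":8.8,"dz":0,"fingers":0}
    - {"ax":0,"ay":0,"az":0,"dx":5.2,"dy":8.1,"dz":0,"fingers":0}
    - {"ax":0,"ay":0,"az":0,"dx":6.6,"dy":7.0,"dz":0,"fingers":0}
    - {"ax":0,"ay":0,"az":0,"dx":7.6,"dy":5.8,"dz":0,"fingers":0}
    - {"ax":0,"ay":0,"az":0,"dx":8.6,"dy":4.4,"dz":0,"fingers":0}
    - {"ax":0,"ay":0,"az":0,"dx":9.2,"dy":2.8,"dz":0,"fingers":0}
    - {"ax":0,"ay":0,"az":0,"dx":9.6,"dy":1.2,"dz":0,"fingers":0}
    - {"ax":0,"ay":0,"az":0,"dx":9.6,"dy":-0.5,"dz":0,"fingers":0}
    - {"ax":0,"ay":0,"az":0,"dx":9.4,"dy":-2.2,"dz":0,"fingers":0}
    - {"ax":0,"ay":0,"az":0,"dx":8.8,"dy":-3.8,"dz":0,"fingers":0}

```text
t: 10.92
tcp_pos: [0.5255, -0.1433, 0.1369]
tool_rot: [-2.491, 1.912, -0.001]
ft_force: [-0.6, 5.1, 8.2]
finger_gap: 0.0234
```

>>> drive_tool:
  commands:
    - {"ax":0,"ay":0,"az":0,"dx":8.1,"dy":-5.2,"dz":0,"fingers":0}
    - {"ax":0,"ay":0,"az":0,"dx":7.0,"dy":-6.6,"dz":0,"fingers":0}
    - {"ax":0,"ay":0,"az":0,"dx":5.8,"dy":-7.6,"dz":0,"fingers":0}
    - {"ax":0,"ay":0,"az":0,"dx":4.4,"dy":-8.6,"dz":0,"fingers":0}
    - {"ax":0,"ay":0,"az":0,"dx":2.8,"dy":-9.2,"dz":0,"fingers":0}
    - {"ax":0,"ay":0,"az":0,"dx":1.2,"dy":-9.6,"dz":0,"fingers":0}
    - {"ax":0,"ay":0,"az":0,"dx":-0.5,"dy":-9.6,"dz":0,"fingers":0}
    - {"ax":0,"ay":0,"az":0,"dx":-2.2,"dy":-9.4,"dz":0,"fingers":0}
    - {"ax":0,"ay":0,"az":0,"dx":-3.8,"dy":-8.8,"dz":0,"fingers":0}

```text
t: 12.05
tcp_pos: [0.6027, -0.1469, 0.1371]
tool_rot: [2.491, -1.913, 0.0]
ft_force: [-1.6, -2.5, 9.7]
finger_gap: 0.0239
```

>>> drive_tool:
  commands:
    - {"ax":0,"ay":0,"az":0,"dx":-5.2,"dy":-8.1,"dz":0,"fingers":0}
    - {"ax":0,"ay":0,"az":0,"dx":-3.4,"dy":-4.0,"dz":0,"fingers":0}
    - {"ax":0,"ay":0,"az":0,"dx":0,"dy":0,"dz":0,"fingers":0}

```text
t: 12.42
tcp_pos: [0.6128, -0.135, 0.1371]
tool_rot: [2.492, -1.912, 0.001]
ft_force: [0.5, -0.4, 9.7]
finger_gap: 0.0238
```

```bash
python3 -c "
from h import *
st()"
```

```text
t 12.43 tcp [ 0.6128 -0.135   0.1371] r 0.0556 psi 223.8 Frad 0.7 Ftan -0.1 Fz 9.7 gap 0.0238 yaw 195.0
```

>>> drive_tool:
  commands:
    - {"ax":0,"ay":0,"az":0,"dx":0,"dy":0,"dz":0,"fingers":1}
    - {"ax":0,"ay":0,"az":0,"dx":0,"dy":0,"dz":0,"fingers":1}
    - {"ax":0,"ay":0,"az":0,"dx":0,"dy":0,"dz":0,"fingers":1}
    - {"ax":0,"ay":0,"az":0,"dx":0,"dy":0,"dz":-25,"fingers":1}
    - {"ax":0,"ay":0,"az":0,"dx":0,"dy":0,"dz":-45,"fingers":1}
    - {"ax":0,"ay":0,"az":0,"dx":2,"dy":10,"dz":-50,"fingers":1}
    - {"ax":0,"ay":0,"az":0,"dx":2,"dy":10,"dz":-50,"fingers":1}
    - {"ax":0,"ay":0,"az":0,"dx":2,"dy":10,"dz":-55,"fingers":1}
    - {"ax":0,"ay":0,"az":0,"dx":3,"dy":9,"dz":-55,"fingers":1}
    - {"ax":0,"ay":0,"az":0,"dx":0,"dy":0,"dz":-43,"fingers":1}

```text
t: 13.68
tcp_pos: [0.5763, -0.154, 0.4622]
tool_rot: [-2.491, 1.913, -0.003]
ft_force: [1.5, -0.1, -0.2]
finger_gap: 0.0854
```

>>> drive_tool:
  commands:
    - {"ax":0,"ay":0,"az":0,"dx":0,"dy":0,"dz":0,"fingers":1}

```text
t: 13.8
tcp_pos: [0.5776, -0.154, 0.4633]
tool_rot: [-2.489, 1.911, -0.008]
ft_force: [0.7, 0.1, 0.3]
finger_gap: 0.0855
```

Run:
```python
from h import *
import pickle
st(); f=grab("wrist"); pickle.dump(f,open("w3.pkl","wb")); ft=grab("top"); pickle.dump(ft,open("top1.pkl","wb"))
c=f["image"][:280,200:460]; cv2.imwrite("pics/w3.png",cv2.resize(c,None,fx=2.1,fy=2.1,interpolation=cv2.INTER_CUBIC)[...,::-1])
a=np.radians(14.7); ex=np.array([np.cos(a),np.sin(a)]); ey=np.array([-ex[1],ex[0]])
for n,g in(("wrist",f),("top",ft),("top0",pickle.load(open("top0.pkl","rb")))):
    X=cloud(g); P=X.reshape(-1,3); P=P[np.isfinite(P[:,0])]; q=P[:,:2]-[.5654,-.106]; x=q@ex; y=q@ey
    m=(abs(x)<.05)&(y>-.29)&(y<-.05)&(P[:,2]>.060)&(P[:,2]<.070)
    print(n,"rail-top points",m.sum())
    for lo,hi in((-.29,-.2),(-.14,-.05)):
        k=m&(y>lo)&(y<hi)&(abs(x)<.036)
        if k.sum()>10: print("  y range",np.percentile(y[k],[2,50,98]).round(4),"x all",np.percentile(x[m&(y>lo)&(y<hi)],[1,99]).round(4),"z",np.median(P[k,2]).round(4))
        if k.sum()>50: p=np.polyfit(x[k],y[k],1); print("  tilt deg",np.degrees(p[0]).round(2))
```

```text
t 13.8 tcp [ 0.5776 -0.154   0.4633] r 0.0495 psi 179.5 Frad 0.0 Ftan 0.7 Fz 0.3 gap 0.0855 yaw 195.0
wrist rail-top points 1080
  y range [-0.2594 -0.252  -0.244 ] x all [-0.039   0.0388] z 0.0634
  tilt deg -0.01
  y range [-0.0718 -0.064  -0.0571] x all [-0.0398  0.0383] z 0.0635
  tilt deg 0.03
top rail-top points 4
top0 rail-top points 388
  y range [-0.2624 -0.2532 -0.2441] x all [-0.0385  0.0408] z 0.064
  tilt deg 0.32
  y range [-0.093  -0.0834 -0.076 ] x all [-0.0382  0.0405] z 0.064
  tilt deg 0.02
```

View pics/w3.png

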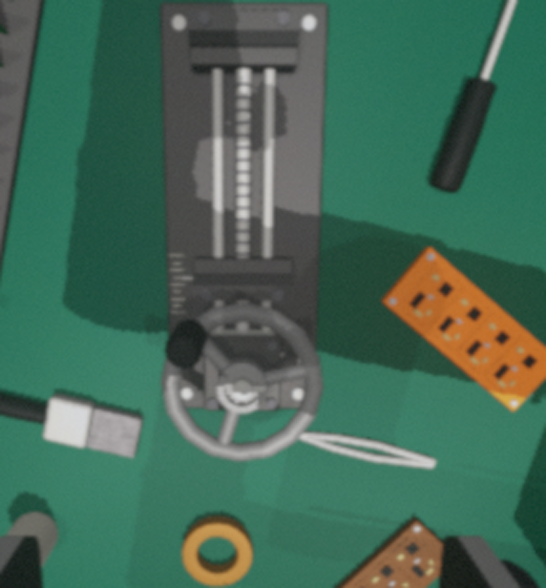

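The holder is in full view, with rails at about (243,50) and (243,265) and the handle released. The rail-top inner edges are 172 mm apart, and at z=0.060 they should be 164+8=172, so the setting looks right. I'll zoom on the key for confirmation.

Run:
```python
from h import *
import pickle
f=pickle.load(open("w3.pkl","rb")); c=f["image"][160:210,285:345]; cv2.imwrite("pics/k3.png",cv2.resize(c,None,fx=10,fy=10,interpolation=cv2.INTER_CUBIC)[...,::-1])
# carrier grasp
t=grab("top"); X=cloud(t); z=X[...,2]; m=np.zeros(z.shape,np.uint8); m[135:178,195:270]=((z>.006)&(z<.03))[135:178,195:270]
n,l,st_,_=cv2.connectedComponentsWithStats(m); k=l==1+np.argmax(st_[1:,4]); (c,s,a)=cv2.minAreaRect(X[k][:,:2].astype(np.float32)); print(c,s,a)
print(delta((c[0],c[1],.36),192.5))
```

```text
(0.6211875677108765, 0.29280179738998413) (0.06118586286902428, 0.10975197702646255) 11.759756088256836
(array([0.09, 0.05, 2.47]), array([-425.9, -140. ,   98.2]), array([-419.4, -158.3,   98.3]))
```

View pics/k3.png

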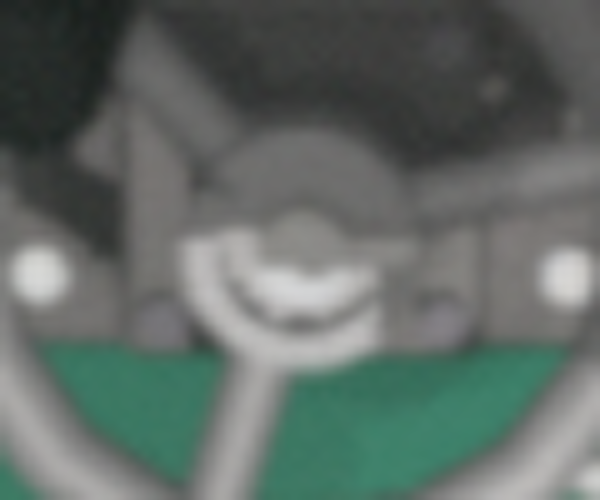

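The key at (400,250) points right of the hub at (303,240). That is half a turn from the start, after one full turn, so the screw has turned 540° within a few degrees. Next is the carrier, with a wrist measurement from close above.

Run:
```python
from h import *
print(delta((.6135,.327,.32),192.5))
```

```text
(array([0.09, 0.05, 2.47]), array([-461. , -139.8,  138.2]), array([-454.4, -159.8,  138.4]))
```

>>> drive_tool:
  commands:
    - {"ax":0,"ay":0,"az":2.5,"dx":-25,"dy":-8,"dz":4,"fingers":1}
    - {"ax":0,"ay":0,"az":0,"dx":-48,"dy":-14,"dz":14,"fingers":1}
    - {"ax":0,"ay":0,"az":0,"dx":-50,"dy":-15,"dz":15,"fingers":1}
    - {"ax":0,"ay":0,"az":0,"dx":-50,"dy":-15,"dz":15,"fingers":1}
    - {"ax":0,"ay":0,"az":0,"dx":-50,"dy":-15,"dz":15,"fingers":1}
    - {"ax":0,"ay":0,"az":0,"dx":-50,"dy":-15,"dz":15,"fingers":1}
    - {"ax":0,"ay":0,"az":0,"dx":-50,"dy":-15,"dz":15,"fingers":1}
    - {"ax":0,"ay":0,"az":0,"dx":-50,"dy":-15,"dz":15,"fingers":1}
    - {"ax":0,"ay":0,"az":0,"dx":-50,"dy":-15,"dz":15,"fingers":1}
    - {"ax":0,"ay":0,"az":0,"dx":-38,"dy":-13,"dz":15,"fingers":1}

```text
t: 15.2
tcp_pos: [0.6122, 0.3287, 0.3187]
tool_rot: [2.448, -1.964, -0.001]
ft_force: [0.5, 0.3, 0.3]
finger_gap: 0.0856
```

>>> drive_tool:
  commands:
    - {"ax":0,"ay":0,"az":0,"dx":0,"dy":0,"dz":0,"fingers":1}
    - {"ax":0,"ay":0,"az":0,"dx":0,"dy":0,"dz":0,"fingers":1}
    - {"ax":0,"ay":0,"az":0,"dx":0,"dy":0,"dz":0,"fingers":1}

```text
t: 15.58
tcp_pos: [0.6131, 0.3259, 0.3218]
tool_rot: [-2.448, 1.968, -0.0]
ft_force: [0.2, 0.0, 0.7]
finger_gap: 0.0854
```

Run:
```python
from h import *
import pickle
s=bot.read_state(); print(s["t"],s["tcp_pos"],s["joints"].round(2))
f=grab("wrist"); save(f,"w4.png"); pickle.dump(f,open("w4.pkl","wb"))
X=cloud(f); z=X[...,2]; d=np.hypot(X[...,0]-.6265,X[...,1]-.268)
m=((z>.0065)&(z<.025)&(d<.1)).astype(np.uint8)
n,l,st_,_=cv2.connectedComponentsWithStats(m); k=l==1+np.argmax(st_[1:,4]); c,sz,a=cv2.minAreaRect(X[k][:,:2].astype(np.float32)); print(k.sum(),c,sz,a,"z",np.percentile(X[k][:,2],[10,50,90]).round(4),"bench",np.nanmedian(z[(d>.09)&(d<.12)&(z<.006)]))
v,u=np.where(k); print("px",u.min(),u.max(),v.min(),v.max())
p=X[k][:,:2]-X[k][:,:2].mean(0); w,V=np.linalg.eigh(p.T@p); print("mean",X[k][:,:2].mean(0),"pca dir",np.degrees(np.arctan2(V[1,1],V[0,1]))%180)
print(delta((c[0],c[1],.06),192.5))
```

```text
15.575 [0.61313535 0.32591609 0.32176296] [ 0.77  0.35  0.21  0.   -1.42 -0.55]
5349 (0.6244882345199585, 0.2709912657737732) (0.05997861176729202, 0.1591910421848297) 12.25350284576416 z [0.0108 0.012  0.0134] bench 0.00037380344428375456
px 292 337 50 171
mean [0.62543996 0.26645614] pca dir 102.37739405906437
(array([-0.05,  0.02, -0.08]), array([ 56.1,   0.9, 262. ]), array([ 56.1,   1. , 262. ]))
```

View pics/w4.png

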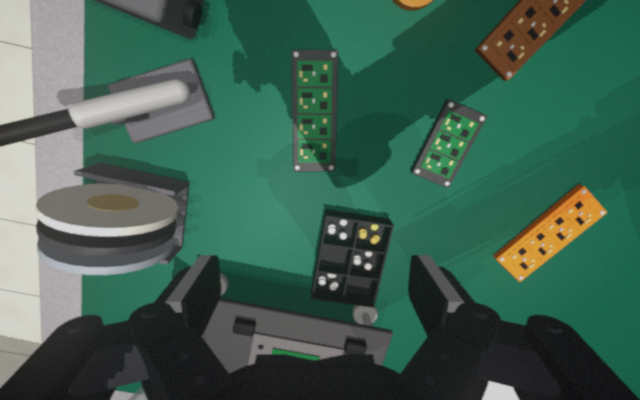

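The carrier under (315,110) shows four green boards and measures 60×159 mm, so it is the longer one. Descending around its centre at (0.6247, 0.2705).

>>> drive_tool:
  commands:
    - {"ax":0,"ay":0,"az":0,"dx":28,"dy":0.5,"dz":20,"fingers":1}
    - {"ax":0,"ay":0,"az":0,"dx":28,"dy":0.5,"dz":40,"fingers":1}
    - {"ax":0,"ay":0,"az":0,"dx":0,"dy":0,"dz":50,"fingers":1}
    - {"ax":0,"ay":0,"az":0,"dx":0,"dy":0,"dz":50,"fingers":1}
    - {"ax":0,"ay":0,"az":0,"dx":0,"dy":0,"dz":50,"fingers":1}
    - {"ax":0,"ay":0,"az":0,"dx":0,"dy":0,"dz":32,"fingers":1}
    - {"ax":0,"ay":0,"az":0,"dx":0,"dy":0,"dz":20,"fingers":1}
    - {"ax":0,"ay":0,"az":0,"dx":0,"dy":0,"dz":0,"fingers":1}
    - {"ax":0,"ay":0,"az":0,"dx":0,"dy":0,"dz":0,"fingers":1}
    - {"ax":0,"ay":0,"az":0,"dx":0,"dy":0,"dz":0,"fingers":1}

```text
t: 16.88
tcp_pos: [0.6249, 0.2723, 0.061]
tool_rot: [-2.448, 1.966, -0.001]
ft_force: [-0.3, 0.3, -0.2]
finger_gap: 0.0852
```

Run:
```python
from h import *
print(delta((.6247,.2705,-.002),192.4),bot.hold_point_z)
f=grab("wrist"); X=cloud(f)
```

```text
(array([-0.13,  0.06,  0.07]), array([ 1.7,  0.6, 63. ]), array([ 1.8,  0.7, 63. ])) 0.0187
```

>>> drive_tool:
  commands:
    - {"ax":0,"ay":0,"az":0,"dx":1.7,"dy":0.6,"dz":20,"fingers":1}
    - {"ax":0,"ay":0,"az":0,"dx":0,"dy":0,"dz":20,"fingers":1}
    - {"ax":0,"ay":0,"az":0,"dx":0,"dy":0,"dz":13,"fingers":1}
    - {"ax":0,"ay":0,"az":0,"dx":0,"dy":0,"dz":6,"fingers":1}
    - {"ax":0,"ay":0,"az":0,"dx":0,"dy":0,"dz":4,"fingers":1}
    - {"ax":0,"ay":0,"az":0,"dx":0,"dy":0,"dz":0,"fingers":1}

```text
t: 17.68
tcp_pos: [0.6241, 0.2703, -0.0035]
tool_rot: [-2.45, 1.967, -0.0]
ft_force: [0.4, 0.9, -0.3]
finger_gap: 0.0851
```

>>> drive_tool:
  commands:
    - {"ax":0,"ay":0,"az":0,"dx":0,"dy":0,"dz":0,"fingers":0.76}
    - {"ax":0,"ay":0,"az":0,"dx":0,"dy":0,"dz":0,"fingers":0.72}
    - {"ax":0,"ay":0,"az":0,"dx":0,"dy":0,"dz":0,"fingers":0.6}
    - {"ax":0,"ay":0,"az":0,"dx":0,"dy":0,"dz":0,"fingers":0.5}
    - {"ax":0,"ay":0,"az":0,"dx":0,"dy":0,"dz":0,"fingers":0.5}

```text
t: 18.3
tcp_pos: [0.6248, 0.2706, -0.0024]
tool_rot: [-2.449, 1.965, -0.001]
ft_force: [-0.3, 0.3, 6.0]
finger_gap: 0.0579
```

>>> drive_tool:
  commands:
    - {"ax":0,"ay":0,"az":0,"dx":0,"dy":0,"dz":-3,"fingers":0.4}
    - {"ax":0,"ay":0,"az":0,"dx":0,"dy":0,"dz":-10,"fingers":0.4}
    - {"ax":0,"ay":0,"az":0,"dx":0,"dy":0,"dz":-20,"fingers":0.4}
    - {"ax":0,"ay":0,"az":0,"dx":0,"dy":0,"dz":-40,"fingers":0.4}
    - {"ax":0,"ay":0,"az":0,"dx":0,"dy":0,"dz":-50,"fingers":0.4}
    - {"ax":0,"ay":0,"az":0,"dx":0,"dy":0,"dz":-50,"fingers":0.4}
    - {"ax":0,"ay":0,"az":0,"dx":0,"dy":0,"dz":-30,"fingers":0.4}
    - {"ax":0,"ay":0,"az":0,"dx":0,"dy":0,"dz":0,"fingers":0.4}
    - {"ax":0,"ay":0,"az":0,"dx":0,"dy":0,"dz":0,"fingers":0.4}

```text
t: 19.42
tcp_pos: [0.6231, 0.2699, 0.1983]
tool_rot: [2.448, -1.966, -0.002]
ft_force: [-0.9, -0.4, -3.6]
finger_gap: 0.0583
```

Run:
```python
from h import *
import pickle
s=bot.read_state(); print(s["t"],s["tcp_pos"],s["finger_gap"],s["ft_force"])
f=grab("wrist"); save(f,"w5.png"); pickle.dump(f,open("w5.pkl","wb"))
T=np.array(f["T_tool_cam"]); f["W"]=T; X=cloud(f); im=f["image"]
m=(X[...,2]>-.04)&(X[...,2]<.02)&(X[...,0]>.0)&(X[...,0]<.12)&(abs(X[...,1])<.045)
print(m.sum()); P=X[m]; print(np.percentile(P,[1,50,99],axis=0).round(4))
```

```text
19.425 [0.62307795 0.26986969 0.19830349] 0.05828098659248501 [-0.88883787 -0.36397939 -3.61551832]
30145
[[ 0.001  -0.038  -0.0367]
 [ 0.0417  0.0006 -0.0145]
 [ 0.0795  0.039  -0.0125]]
```

View pics/w5.png

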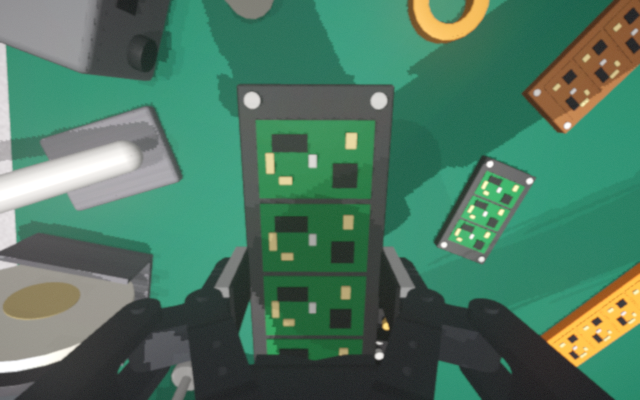

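The carrier is held level, boards up, with its far end at row 86. I'll measure its pose in the hand and compute the move to the slot.

Run:
```python
from h import *
import pickle
f=pickle.load(open("w5.pkl","rb")); f["W"]=np.array(f["T_tool_cam"]); X=cloud(f)
m=(X[...,2]>-.022)&(X[...,2]<-.005)&(X[...,0]>.03)&(X[...,0]<.12)&(abs(X[...,1])<.045)
P=X[m]; print("plane",np.linalg.lstsq(np.c_[P[:,:2],np.ones(len(P))],P[:,2],rcond=None)[0])
k=m&(X[...,0]>.035)
E=[];L=[];Rr=[]
for u in range(250,385,5):
    v=np.where(k[:,u])[0]
    if len(v): E.append(X[v.min(),u])
for v in range(90,230,5):
    u=np.where(k[v])[0]; L.append(X[v,u.min()]); Rr.append(X[v,u.max()])
E,L,Rr=map(np.array,(E,L,Rr))
print("end x",np.median(E[:,0]),"slope deg",np.degrees(np.polyfit(E[:,1],E[:,0],1)[0]))
for n,q in(("L",L),("R",Rr)):
    p=np.polyfit(q[:,0],q[:,1],1); print(n,np.degrees(np.arctan(p[0])),p[1], np.median(q[:,1]))
a=np.radians(14.7); ex=np.array([np.cos(a),np.sin(a)]); ey=np.array([-ex[1],ex[0]])
slot=np.array([.5654,-.106])-.0003*ex-.158*ey; print("slot",slot)
print(delta((*slot,.18),194.7))
```

```text
plane [ 0.01080123 -0.00248103 -0.01496149]Traceback (most recent call last):
  File "<stdin>", line 12, in <module>
    return umr_minimum(a, axis, None, out, keepdims, initial, where)
ValueError: zero-size array to reduction operation minimum which has no identity
```

Run:
```python
from h import *
import pickle
f=pickle.load(open("w5.pkl","rb")); f["W"]=np.array(f["T_tool_cam"]); X=cloud(f)
k=(X[...,2]>-.022)&(X[...,2]<-.005)&(X[...,0]>.035)&(X[...,0]<.12)&(abs(X[...,1])<.045)
E=np.array([X[np.where(k[:,u])[0].min(),u] for u in range(255,380,5)])
print("end x",np.median(E[:,0]),"slope deg",np.degrees(np.polyfit(E[:,1],E[:,0],1)[0]))
rows=[v for v in range(95,220,5) if k[v].sum()>50]
for n,g in(("L",np.min),("R",np.max)):
    q=np.array([X[v,g(np.where(k[v])[0])] for v in rows]); p=np.polyfit(q[:,0],q[:,1],1); print(n,len(q),np.degrees(np.arctan(p[0])),np.median(q[:,1]))
a=np.radians(14.7); ex=np.array([np.cos(a),np.sin(a)]); ey=np.array([-ex[1],ex[0]])
slot=np.array([.5654,-.106])-.0003*ex-.158*ey; print("slot",slot)
print(delta((*slot,.2),194.7), bot.read_state()["joints"].round(2))
```

```text
end x 0.07990455568143355 slope deg 0.03685188437379436
L 21 0.3147847968664414 -0.028936477274250482
R 21 -0.0393674442581993 0.030326736350649326
slot [ 0.60520357 -0.25890443]
(array([ 0.15, -0.03, -2.24]), array([506.8, 151.3,  -2.3]), array([512.3, 131.4,  -1.7])) [ 0.69  0.39 -0.02 -0.   -1.16 -0.48]
```

>>> drive_tool:
  commands:
    - {"ax":0,"ay":0,"az":-2.2,"dx":0,"dy":0,"dz":-25,"fingers":0.4}
    - {"ax":0,"ay":0,"az":0,"dx":20,"dy":6,"dz":-30,"fingers":0.4}
    - {"ax":0,"ay":0,"az":0,"dx":45,"dy":13,"dz":0,"fingers":0.4}
    - {"ax":0,"ay":0,"az":0,"dx":50,"dy":15,"dz":0,"fingers":0.4}
    - {"ax":0,"ay":0,"az":0,"dx":50,"dy":15,"dz":0,"fingers":0.4}
    - {"ax":0,"ay":0,"az":0,"dx":50,"dy":15,"dz":0,"fingers":0.4}
    - {"ax":0,"ay":0,"az":0,"dx":50,"dy":15,"dz":0,"fingers":0.4}
    - {"ax":0,"ay":0,"az":0,"dx":50,"dy":15,"dz":0,"fingers":0.4}
    - {"ax":0,"ay":0,"az":0,"dx":50,"dy":15,"dz":0,"fingers":0.4}
    - {"ax":0,"ay":0,"az":0,"dx":50,"dy":15,"dz":0,"fingers":0.4}

```text
t: 20.72
tcp_pos: [0.6082, -0.1642, 0.2525]
tool_rot: [2.486, -1.919, -0.004]
ft_force: [0.6, 0.3, -2.9]
finger_gap: 0.0582
```

>>> drive_tool:
  commands:
    - {"ax":0,"ay":0,"az":0,"dx":50,"dy":15,"dz":0,"fingers":0.4}
    - {"ax":0,"ay":0,"az":0,"dx":30,"dy":9,"dz":0,"fingers":0.4}
    - {"ax":0,"ay":0,"az":0,"dx":12,"dy":3,"dz":0,"fingers":0.4}
    - {"ax":0,"ay":0,"az":0,"dx":0,"dy":0,"dz":0,"fingers":0.4}
    - {"ax":0,"ay":0,"az":0,"dx":0,"dy":0,"dz":0,"fingers":0.4}
    - {"ax":0,"ay":0,"az":0,"dx":0,"dy":0,"dz":0,"fingers":0.4}

```text
t: 21.48
tcp_pos: [0.6065, -0.2574, 0.2543]
tool_rot: [-2.488, 1.918, 0.0]
ft_force: [-0.8, -0.3, -2.3]
finger_gap: 0.0581
```

Run:
```python
from h import *
s=bot.read_state(); print(s["t"],s["tcp_pos"],s["ft_force"],s["finger_gap"]); print(delta((.6052,-.2589,.1),194.7))
```

```text
21.475 [ 0.60646875 -0.25739971  0.25432876] [-0.75839153 -0.3286101  -2.3098582 ] 0.05810672859500989
(array([-0.  ,  0.01,  0.05]), array([  1.1,   1.6, 154.3]), array([  1.1,   1.6, 154.3]))
```

>>> drive_tool:
  commands:
    - {"ax":0,"ay":0,"az":0,"dx":1.1,"dy":0.9,"dz":25,"fingers":0.4}
    - {"ax":0,"ay":0,"az":0,"dx":0,"dy":0,"dz":45,"fingers":0.4}
    - {"ax":0,"ay":0,"az":0,"dx":0,"dy":0,"dz":45,"fingers":0.4}
    - {"ax":0,"ay":0,"az":0,"dx":0,"dy":0,"dz":35,"fingers":0.4}
    - {"ax":0,"ay":0,"az":0,"dx":0,"dy":0,"dz":22,"fingers":0.4}
    - {"ax":0,"ay":0,"az":0,"dx":0,"dy":0,"dz":6,"fingers":0.4}
    - {"ax":0,"ay":0,"az":0,"dx":0,"dy":0,"dz":0,"fingers":0.4}
    - {"ax":0,"ay":0,"az":0,"dx":0,"dy":0,"dz":0,"fingers":0.4}

```text
t: 22.48
tcp_pos: [0.6066, -0.2598, 0.0778]
tool_rot: [-2.487, 1.918, -0.003]
ft_force: [0.4, 1.3, -2.5]
finger_gap: 0.0583
```

Run:
```python
from h import *
import pickle
s=bot.read_state(); print(s["t"],s["tcp_pos"],s["ft_force"]); print(delta((.6052,-.2589,.048),194.7))
f=grab("wrist"); pickle.dump(f,open("w6.pkl","wb")); save(f,"w6.png")
a=np.radians(14.7); ex=np.array([np.cos(a),np.sin(a)]); ey=np.array([-ex[1],ex[0]])
X=cloud(f); P=X.reshape(-1,3); P=P[np.isfinite(P[:,0])]; q=P[:,:2]-[.6052,-.2589]; x=q@ex; y=q@ey
m=(abs(x)<.036)&(y<-.08)&(y>-.12)&(P[:,2]>.060)&(P[:,2]<.070); print("fixed rail top",m.sum(),np.percentile(y[m],[2,50,98]).round(4),P[m,2].mean())
m=(abs(x)<.05)&(y<-.08)&(y>-.12)&(P[:,2]>.060)&(P[:,2]<.070); print(np.percentile(x[m],[1,99]).round(4))
m=(abs(x)<.05)&(y<-.04)&(y>-.1)&(P[:,2]>.082)&(P[:,2]<.1); print("carrier",m.sum(),np.percentile(x[m],[1,99]).round(4),np.percentile(y[m],[1]).round(4))
```

```text
22.475 [ 0.60659242 -0.25981494  0.07777269] [ 0.41379421  1.27778824 -2.47070299]
(array([-0.11, -0.06,  0.  ]), array([-1.2,  1.1, 29.8]), array([-1.3,  1.2, 29.8]))
fixed rail top 6128 [-0.1018 -0.0943 -0.0865] 0.06342945878804031
[-0.0383  0.0401]
carrier 16038 [-0.0287  0.0296] [-0.0808]
```

View pics/w6.png

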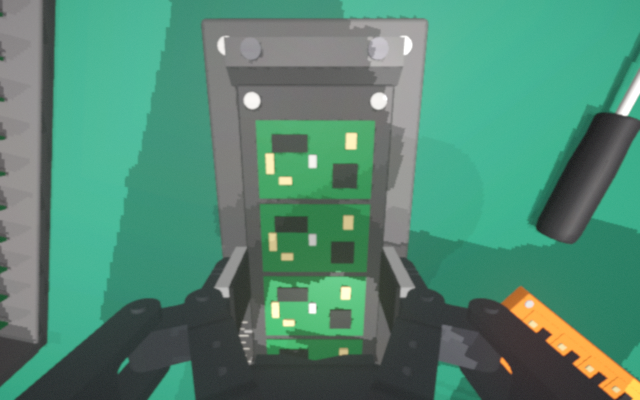

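The carrier (far end at row 86) is square to the fixed rail (around row 50–75). In y it is within about 0.5 mm of centre and in x within 0.5 mm. Lowering it now.

>>> drive_tool:
  commands:
    - {"ax":0,"ay":0,"az":0,"dx":-0.6,"dy":0,"dz":8,"fingers":0.4}
    - {"ax":0,"ay":0,"az":0,"dx":0,"dy":0,"dz":7,"fingers":0.4}
    - {"ax":0,"ay":0,"az":0,"dx":0,"dy":0,"dz":5,"fingers":0.4}
    - {"ax":0,"ay":0,"az":0,"dx":0,"dy":0,"dz":4,"fingers":0.4}
    - {"ax":0,"ay":0,"az":0,"dx":0,"dy":0,"dz":2,"fingers":0.4}
    - {"ax":0,"ay":0,"az":0,"dx":0,"dy":0,"dz":0,"fingers":0.4}

```text
t: 23.28
tcp_pos: [0.6055, -0.2592, 0.0502]
tool_rot: [2.487, -1.919, -0.0]
ft_force: [1.2, 0.8, -2.5]
finger_gap: 0.0582
```

>>> drive_tool:
  commands:
    - {"ax":0,"ay":0,"az":0,"dx":0,"dy":0,"dz":1,"fingers":0.4}
    - {"ax":0,"ay":0,"az":0,"dx":0,"dy":0,"dz":0,"fingers":0.4}

```text
t: 23.52
tcp_pos: [0.6056, -0.2592, 0.0494]
tool_rot: [-2.487, 1.92, -0.0]
ft_force: [0.3, 0.4, -3.1]
finger_gap: 0.0584
```

>>> drive_tool:
  commands:
    - {"ax":0,"ay":0,"az":0,"dx":0,"dy":0,"dz":1,"fingers":0.4}
    - {"ax":0,"ay":0,"az":0,"dx":0,"dy":0,"dz":0,"fingers":0.4}

```text
t: 23.78
tcp_pos: [0.6055, -0.2592, 0.0483]
tool_rot: [2.487, -1.92, -0.0]
ft_force: [-0.1, -0.5, -1.6]
finger_gap: 0.0583
```

>>> drive_tool:
  commands:
    - {"ax":0,"ay":0,"az":0,"dx":0,"dy":0,"dz":0.5,"fingers":0.4}
    - {"ax":0,"ay":0,"az":0,"dx":0,"dy":0,"dz":0,"fingers":0.4}

```text
t: 24.02
tcp_pos: [0.6055, -0.2592, 0.0478]
tool_rot: [2.487, -1.92, -0.0]
ft_force: [0.3, 0.6, -1.6]
finger_gap: 0.0583
```

>>> drive_tool:
  commands:
    - {"ax":0,"ay":0,"az":0,"dx":0,"dy":0,"dz":0.5,"fingers":0.4}
    - {"ax":0,"ay":0,"az":0,"dx":0,"dy":0,"dz":0,"fingers":0.4}

```text
t: 24.28
tcp_pos: [0.6055, -0.2592, 0.0476]
tool_rot: [-2.487, 1.919, -0.0]
ft_force: [-2.1, 1.1, 0.7]
finger_gap: 0.058
```

Contact came at z=0.0476, exactly as predicted, so I'm releasing gently and backing straight up.

>>> drive_tool:
  commands:
    - {"ax":0,"ay":0,"az":0,"dx":0,"dy":0,"dz":0,"fingers":0.72}
    - {"ax":0,"ay":0,"az":0,"dx":0,"dy":0,"dz":0,"fingers":0.85}
    - {"ax":0,"ay":0,"az":0,"dx":0,"dy":0,"dz":0,"fingers":1}
    - {"ax":0,"ay":0,"az":0,"dx":0,"dy":0,"dz":0,"fingers":1}
    - {"ax":0,"ay":0,"az":0,"dx":0,"dy":0,"dz":-10,"fingers":1}
    - {"ax":0,"ay":0,"az":0,"dx":0,"dy":0,"dz":-40,"fingers":1}
    - {"ax":0,"ay":0,"az":0,"dx":0,"dy":0,"dz":-50,"fingers":1}
    - {"ax":0,"ay":0,"az":0,"dx":0,"dy":0,"dz":-50,"fingers":1}
    - {"ax":0,"ay":0,"az":0,"dx":-20,"dy":0,"dz":-50,"fingers":1}
    - {"ax":0,"ay":0,"az":0,"dx":-30,"dy":0,"dz":-50,"fingers":1}

```text
t: 25.52
tcp_pos: [0.5924, -0.2109, 0.2997]
tool_rot: [-2.486, 1.921, -0.001]
ft_force: [1.9, -0.3, 0.8]
finger_gap: 0.0855
```

>>> drive_tool:
  commands:
    - {"ax":0,"ay":0,"az":0,"dx":-45,"dy":0,"dz":-30,"fingers":1}
    - {"ax":0,"ay":0,"az":0,"dx":-20,"dy":0,"dz":-10,"fingers":1}
    - {"ax":0,"ay":0,"az":0,"dx":0,"dy":0,"dz":0,"fingers":1}
    - {"ax":0,"ay":0,"az":0,"dx":0,"dy":0,"dz":0,"fingers":1}

```text
t: 26.02
tcp_pos: [0.5761, -0.1483, 0.3362]
tool_rot: [2.486, -1.919, -0.002]
ft_force: [0.1, -1.3, -0.6]
finger_gap: 0.0859
```

Run:
```python
from h import *
s=bot.read_state(); print(s["t"],s["tcp_pos"],s["ft_force"])
f=grab("wrist")
c=f["image"][:290,180:460]; cv2.imwrite("pics/w7.png",cv2.resize(c,None,fx=2,fy=2,interpolation=cv2.INTER_CUBIC)[...,::-1])
a=np.radians(14.7); ex=np.array([np.cos(a),np.sin(a)]); ey=np.array([-ex[1],ex[0]])
X=cloud(f); P=X.reshape(-1,3); P=P[np.isfinite(P[:,0])]; q=P[:,:2]-[.6052,-.2589]; x=q@ex; y=q@ey
for lo,hi in((-.12,-.084),(.084,.12)):
    m=(abs(x)<.036)&(y>lo)&(y<hi)&(P[:,2]>.060)&(P[:,2]<.070); print("rail",m.sum(),np.percentile(y[m],[2,50,98]).round(4))
m=(abs(x)<.028)&(abs(y)<.077)&(P[:,2]>.054); A=np.linalg.lstsq(np.c_[x[m],y[m],np.ones(m.sum())],P[m,2],rcond=None)[0]; print("carrier plane tilt deg",np.degrees(A[:2]).round(2),"z",A[2])
for c0 in(-.07,-.04,0,.04,.07):
    k=m&(abs(y-c0)<.006); print(c0,np.percentile(P[k,2],[10,50]).round(4))
m=(abs(x)<.038)&(abs(y)<.06)&(P[:,2]>.057)&(P[:,2]<.07); print("x edges",np.percentile(x[m],[.5,99.5]).round(4))
```

```text
26.025 [ 0.57607525 -0.14828837  0.33623067] [ 0.10744193 -1.27307146 -0.58933813]Traceback (most recent call last):
  File "<stdin>", line 8, in <module>
    return _quantile_unchecked(
        a, q, axis, out, overwrite_input, method, keepdims, weights)
    return _ureduce(a,
                    func=_quantile_ureduce_func,
    ...<5 lines>...
                    overwrite_input=overwrite_input,
                    method=method)
    r = func(a, **kwargs)
    result = _quantile(arr,
                       quantiles=q,
    ...<2 lines>...
                       out=out,
                       weights=wgt)
    slices_having_nans = np.isnan(arr[-1, ...])
                                  ~~~^^^^^^^^^
IndexError: index -1 is out of bounds for axis 0 with size 0
```

View pics/w7.png

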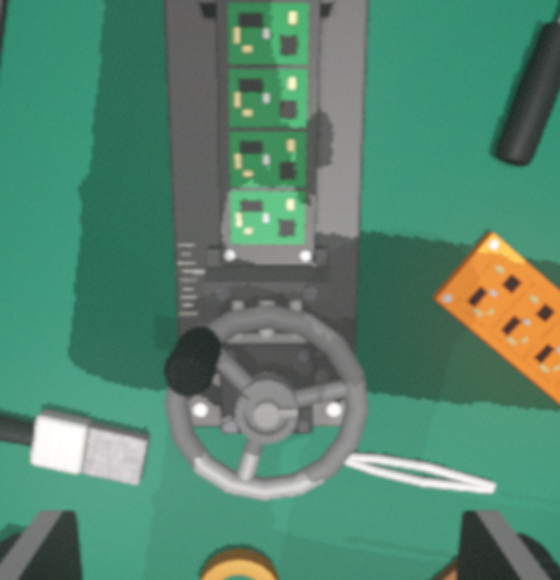

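The carrier lies between the rails, boards up; its near end at (268,255) meets the moving rail. The wheel and handle are unchanged. The fixed rail is out of frame, so I'll move the view for the numerical check.

>>> drive_tool:
  commands:
    - {"ax":0,"ay":0,"az":0,"dx":25,"dy":0,"dz":-30,"fingers":1}
    - {"ax":0,"ay":0,"az":0,"dx":30,"dy":0,"dz":-30,"fingers":1}
    - {"ax":0,"ay":0,"az":0,"dx":0,"dy":0,"dz":0,"fingers":1}
    - {"ax":0,"ay":0,"az":0,"dx":0,"dy":0,"dz":0,"fingers":1}

```text
t: 26.58
tcp_pos: [0.59, -0.2017, 0.3954]
tool_rot: [2.485, -1.921, -0.004]
ft_force: [0.2, -0.2, -0.2]
finger_gap: 0.0852
```

Run:
```python
from h import *
s=bot.read_state(); print(s["t"],s["tcp_pos"],s["ft_force"])
f=grab("wrist")
a=np.radians(14.7); ex=np.array([np.cos(a),np.sin(a)]); ey=np.array([-ex[1],ex[0]])
X=cloud(f); P=X.reshape(-1,3); P=P[np.isfinite(P[:,0])]; q=P[:,:2]-[.6052,-.2589]; x=q@ex; y=q@ey
for lo,hi in((-.12,-.084),(.084,.12)):
    m=(abs(x)<.036)&(y>lo)&(y<hi)&(P[:,2]>.060)&(P[:,2]<.070); print("rail",m.sum(),np.percentile(y[m],[2,50,98]).round(4) if m.sum() else "", np.median(P[m,2]))
m=(abs(x)<.028)&(abs(y)<.077)&(P[:,2]>.054); A=np.linalg.lstsq(np.c_[x[m],y[m],np.ones(m.sum())],P[m,2],rcond=None)[0]; print("carrier plane tilt deg",np.degrees(A[:2]).round(2),"z",A[2])
for c0 in(-.07,-.04,0,.04,.07):
    k=m&(abs(y-c0)<.006); print(c0,np.percentile(P[k,2],[10,50]).round(4))
m=(abs(x)<.038)&(abs(y)<.06)&(P[:,2]>.057)&(P[:,2]<.07); print("x edges",np.percentile(x[m],[.5,99.5]).round(4))
```

```text
26.575 [ 0.59004022 -0.20169767  0.39544095] [ 0.1629906  -0.18567815 -0.1515177 ]
rail 718 [-0.1019 -0.0945 -0.0865] 0.06345032312940754
rail 514 [0.0863 0.0935 0.1013] 0.06344073736174402
carrier plane tilt deg [  2.11 224.36] z 0.23505794443300101
-0.07 [0.0605 0.0616]
-0.04 [0.0607 0.062 ]
0 [0.0608 0.0618]
0.04 [0.4741 0.4828]
0.07 [0.0607 0.0618]
x edges [-0.0305  0.0289]
```

```bash
python3 -c "
from workcell import bot
print(bot.sign_off())"
```

```text
the job is handed in; nothing more can be done
None
```

The moving rail is open by about 18 mm and the longer carrier lies flat between the rails, boards up. I handed the job in at about 27 s, with the arm clear of everything.

**Handwheel:** I turned the wheel anticlockwise by its handle. After about 75° of free play the force rose to about 3 N, so I counted one and a half turns from there, then let go.
- The spindle key ended half a turn from where it started, to within a few degrees (about 0.2 mm of rail travel).
- The inner edges of the rail tops measured 172–173 mm apart, against 172 mm expected.

**Carrier:** I gripped it across its width and lowered it until it just touched the ledges, at the height I had predicted, then released it.
- Its top reads the same height, 61–62 mm, at both ends and in the middle. It is about 1 mm off centre along the rails.

**Checks that disagreed or were not made:**
- My tilt fit for the carrier gave nonsense because the gripper was in part of the view, so I relied on the separate height readings. The reading at one of the five spots was spoiled the same way.
- I did not measure the other items on the bench again. The last picture showed nothing near the holder disturbed.

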